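# Sort two film cans through a two-way gravity sorter

## Robot

A 7-joint arm with a two-finger parallel gripper is mounted at the origin on a cart in front of the work surface, level with it; the furniture and walls round the work are solid. World frame = base frame: x ahead of the robot, y to its left, z up, the work surface at z = 0. Lengths are in m, angles in rad, forces in N, time in s.
With the tool pointing down it reaches from about 0.425 to 0.925 m from the base axis. Payload 6.8 kg.
Tool frame: the origin (TCP) lies on the front face of the gripper's body, between the roots of the fingers; the fingertips stand 73 mm ahead of it and the grasp point (between the pads) lies 54 mm ahead of it; z points along the fingers, x is the direction in which the jaws open and shut, and the axes are right-handed (so a half turn about z gives the same grasp; the last joint's range is limited). The gripper opens to 85 mm and grips with 20 to 120 N. Pads are 22 mm wide; open, the fingers measure 114 mm over their backs; the gripper's body (76 mm by 85 mm) begins 54 mm behind the grasp point. The pads swing forward as they close: fully open they stand 13 mm farther back than shut.
Start: joints at [1.187, 0.477, 0.022, 1.555, -0.011, 1.109, -0.083], TCP at [0.184, -0.65, 0.304] pointing down, gripper open.
Joint ranges: [-2.96, 2.96], [-0.34, 2.1], [-1.41, 1.46], [0.24, 2.44], [-1.37, 4.51], [0.17, 1.92], [-2.96, 2.96]. Speed limits (rad/s): [2.39, 2.39, 3.14, 3.14, 3.14, 3.14, 3.14].

## Interface

Orientations are given as a unit quaternion [w, x, y, z].
In Python, from station import get_obs, read_camera, hand_in gives the robot as it stands. The module is installed in compiled form; this text tells all that it offers.
- The arm moves only by the shell command python3 -m creep 'ROWS' [FORCE]. ROWS is JSON, a list that holds one entry, the list of rows, each a list of 7 numbers: the turn, a rotation vector about the tool's x, y, z in rad, then the shift along the tool's x, y, z in m, then the finger opening in m, from 0 to 0.0854. A call has 1 to 20 rows; each row shifts and turns the pose as measured when the row begins, along the tool's axes as they then stand; what a row does not reach is not made up. A row lasts 1/12 s, in which the tool goes at most 41.7 mm and 7.16 degrees, less where a joint would pass 70% of its speed; a pose out of reach is approached as far as the arm can. A call is refused whole if a number of a shift passes 0.0417 or a number of a turn 0.125, either way. A call with a gripper value outside its range is refused whole. The fingers move at their own pace and stop on an object; FORCE is the grip in N (left out, the last holds). Time passes only in rows, so rows that do not move let the fingers close. It gives the time, the measured TCP pose, the force and the opening at its end, in the units of the state.
- get_obs(): the state, without advancing time (a new reading comes with each control period).
- read_camera(name): name is "scene" or "top" or "wrist"; returns a dict with "color" (384x512x3 uint8, red, green, blue), "range_z" (384x512 float32, m along the optical axis (not along the pixel's ray), 0 where there is no reading), "fovy" (degrees; the focal length in pixels is half the picture's height over the tangent of half this angle, whatever the lens; pixels are square), "cx", "cy" (the principal point, pixels), "rvec" (rotation vector, rad) and "tvec" (3), from world to camera coordinates, as OpenCV has them. Camera axes: x right, y down, z forward; pixel columns grow to the right and rows downward; lengths in m; the calibration is good to about 2 mm. A picture is of the moment at which its call begins.
- hand_in(): hands the job in, once; it reports no verdict.
The state is a dict: "t": time; "q": joint angles; "joint_vel": joint speeds; "joint_torque": joint torques, N m; "eef_pos": TCP position; "tool_rot": TCP orientation; "contact_force": force on the tool from outside, world axes, zero at the start; "torque": the same for the moment, N m; "gripper_width": opening from 0.0 (shut) to 1.0 (fully open).
Only numpy, scipy, OpenCV 4.12 (cv2) and the standard library are available. Lean on these libraries where they do the work, as an engineer would, in place of code of your own. Each camera call takes 0.05 s, during which the arm holds its last target.

## Task

Send the two film cans waiting in the sorter's infeed down to the trays of their own colour, the white can into the white tray and the black can into the black tray: roll them one at a time along the infeed into the drop with a fingertip, and rock the seesaw gate over by pressing down its raised red pad whenever it points to the wrong chute. Only push and press: do not lift the cans or take them out of the sorter, do not touch a can again once it has dropped, and leave the other things on the bench where they are.

Things in the scene. Friction and masses are not known exactly. Their poses are not given: they have to be found in the camera images.
- sorter: two-way gravity sorter for film cans, fixed, grey, with clear front sheet and aluminium infeed. Origin under its centre, on the bench; x away from the robot, y left along the machine, z up. A can pushed off the infeed drops on the seesaw gate, rolls down its low side to the left (+y) or right (-y) chute and into the tray there in about 1 s, and rocks a moment. Front sheet at x = -31, top z = 158 mm
- infeed (a point): middle of the floor at the outer (+y) end of the level infeed channel: y = 175, z = 140 mm of the sorter. From here it runs to the throat at y = 21, 54 mm wide inside (x = -27 to 27; floor cut away beyond 15 for the lids), rails to z = 156, open above and at this end. Cans wait at y = 58 and 148, resting on the floor; push with a finger reaching down to a can's middle or lower, else it wedges
- throat (a point): middle of the throat, y = 0, z = 140 mm of the sorter: the gap 42 mm wide where the infeed floor ends (y = 21 mm) and cans drop on the gate. A stop sheet stands on its far side (y = -22 mm), its top at z = 196 mm
- gate (a joint): angle of the yellow seesaw gate about the sorter's x axis (pivot at y = 0, z = 90 mm), rad. It rests on a stop at +0.35 (left end up, cans run right, to -y) or at -0.35 (right end up, cans run left, to +y). A weight over the pivot, behind the back sheet, makes it fall to the nearer stop by itself once past level (0); about 1 N down on a raised pad moves it
- left_pad (a point): middle of the top of the red finger pad on the left (+y) arm of the rocker handle, which turns with the gate in front of the clear sheet: pads 26 mm (x) by 32 mm (y), 60 mm left and right of the pivot, at x = -82 mm of the sorter. A raised pad is at z = 117 mm, a lowered one at 76 mm. The bar between them is no higher than the pads
- right_pad (a point): the same point on the right (-y) pad
- white_can_mid (a point): film can with a grey press lid and a cream-white body, 51 mm long, 34 mm in diameter, about 35 g. It lies on its side across the infeed of the sorter, axis along the sorter's x, in one of two places (which one varies). This point is the middle of the can on its axis
- black_can_mid (a point): film can with a grey press lid and a black body, 51 mm long, 34 mm in diameter, about 35 g. It lies on its side across the infeed of the sorter, axis along the sorter's x, in one of two places (which one varies). This point is the middle of the can on its axis
- white_can: the white can itself; origin at the centre of its base, its z along its axis to the lid
- black_can: the black can itself; origin at the centre of its base, its z along its axis to the lid
- white_tray: white open plastic tray, fixed, 104 mm along x, 100 mm along y, walls 40 mm high and 3 mm thick, at the foot of one of the two chutes (which one varies). Origin at the centre of its underside, axes parallel to the sorter's
- black_tray: black open plastic tray, fixed, 104 mm along x, 100 mm along y, walls 40 mm high and 3 mm thick, at the foot of one of the two chutes (which one varies). Origin at the centre of its underside, axes parallel to the sorter's
- brown_bottle: brown bottle, 48 mm wide, 105 mm high, standing behind the sorter; bystander (origin under its middle)
- print_roller: small ink roller with a red handle, 67x142x33 mm, lying to the right; bystander
- spring_clip: metal spring clip, 32x51x16 mm, lying to the right; bystander
There are look-alikes about, which are no part of the job. Leave any brown or green look-alike of the black_can alone.

How it is judged:
At the end, for the whole second after the job is handed in: The white can lies settled (slower than 80 mm/s) in the white tray and the black can in the black tray: the middle of each can within 50 mm of its tray's centre along both tray axes and less than 40 mm above the tray's underside (x of white_can_mid in the frame of white_tray between -0.05 and 0.05 m and y of white_can_mid in the frame of white_tray between -0.05 and 0.05 m and z of white_can_mid in the frame of white_tray below 0.04 m and linear speed of each of white_can, black_can below 0.08 m/s and x of black_can_mid in the frame of black_tray between -0.05 and 0.05 m and y of black_can_mid in the frame of black_tray between -0.05 and 0.05 m and z of black_can_mid in the frame of black_tray below 0.04 m); the robot touches nothing.
It fails at once if a can is lifted (its middle rises more than 20 mm above where it lies in the infeed) (height (world z) of any of white_can_mid, black_can_mid above 0.178 m).
It fails at once if a can is taken sideways out of the sorter ((height (world z) of white_can_mid above 0.08 m and (x of white_can_mid in the frame of sorter above 0.02 m or x of white_can_mid in the frame of sorter below -0.02 m)) or (height (world z) of black_can_mid above 0.08 m and (x of black_can_mid in the frame of sorter above 0.02 m or x of black_can_mid in the frame of sorter below -0.02 m))).
It fails at once if the robot touches a can after it has dropped from the infeed ((height (world z) of white_can_mid below 0.125 m and contact force between any of the fingers, the arm and white_can above 0.3 N) or (height (world z) of black_can_mid below 0.125 m and contact force between any of the fingers, the arm and black_can above 0.3 N)).
It fails at once if another thing on the bench is knocked (moved more than 30 mm) (distance of any of brown_bottle, print_roller, spring_clip from where it was at the start of the episode above 0.03 m).
It also fails if it takes over 56 s, if anything falls off the work surface, if the arm or the gripper's body presses on something with over 40 N, if the wrist force passes 120 N, or if a joint passes its speed limit or range.

## Working session

There is one attempt and no reset: what is moved stays moved. The work goes in short steps, Python scripts to look and compute and a shell command to move; the robot and the scene stay as the last step left them, time stands still between calls to the robot, and variables do not carry over. Pictures are saved under pics/ and viewed, and the job is handed in when it is done.

```bash
mkdir -p pics
cat > h.py <<'E'
import numpy as np,cv2
from station import get_obs, read_camera
def cam(n):
    c=read_camera(n); c['R']=cv2.Rodrigues(np.array(c['rvec'],float))[0]; c['t']=np.array(c['tvec'],float).ravel()
    c['f']=384/2/np.tan(np.radians(c['fovy'])/2); return c
def pt(c,u,v):
    z=c['range_z'][int(v),int(u)]; p=np.array([(u-c['cx'])/c['f']*z,(v-c['cy'])/c['f']*z,z]); return c['R'].T@(p-c['t'])
def onz(c,u,v,h):
    d=c['R'].T@np.array([(u-c['cx'])/c['f'],(v-c['cy'])/c['f'],1]); o=-c['R'].T@c['t']; return o+d*(h-o[2])/d[2]
def proj(c,P):
    p=c['R']@np.array(P,float)+c['t']; return c['f']*p[:2]/p[2]+[c['cx'],c['cy']]
def save(c,name,crop=None,s=1):
    im=c['color'][:,:,::-1]
    if crop: im=im[crop[1]:crop[3],crop[0]:crop[2]]
    cv2.imwrite('pics/'+name,cv2.resize(im,None,fx=s,fy=s,interpolation=cv2.INTER_CUBIC))
E
python3 - <<'E'
from h import *
for n in ['scene','top','wrist']:
    c=cam(n); save(c,n+'0.png',s=1.5); print(n,c['f'],-c['R'].T@c['t'])
o=get_obs()
print(o)
E
```

```text
scene 466.97560415855827 [-0.07930445  0.26656261  0.97359963]
top 446.2494993798095 [ 0.50475318 -0.15062069  1.15401117]
wrist 331.7030066350584 [ 0.26115494 -0.62804203  0.3724476 ]
{'t': 0.15, 'q': array([ 1.18695247,  0.47766862,  0.02234795,  1.55624894, -0.01148266,
        1.10928782, -0.0830648 ]), 'joint_vel': array([-0.00013066, -0.00050461,  0.00115567, -0.00351713,  0.0005748 ,
        0.00039153, -0.00072682]), 'joint_torque': array([ 2.97285871e-03, -5.96926188e+01,  1.61023267e+00, -2.81488627e+01,
        1.26294003e-02,  6.54316987e-03, -1.04054502e-05]), 'eef_pos': array([ 0.18367349, -0.64915052,  0.30309946]), 'tool_rot': array([-3.97382336e-04,  7.97596124e-01, -6.03191405e-01, -6.26872679e-04]), 'contact_force': array([-0.31951563, -1.01296022, -0.51062458]), 'torque': array([ 0.01033107,  0.01202507, -0.04669459]), 'gripper_width': 0.9996187383210786}
```

View pics/scene0.png

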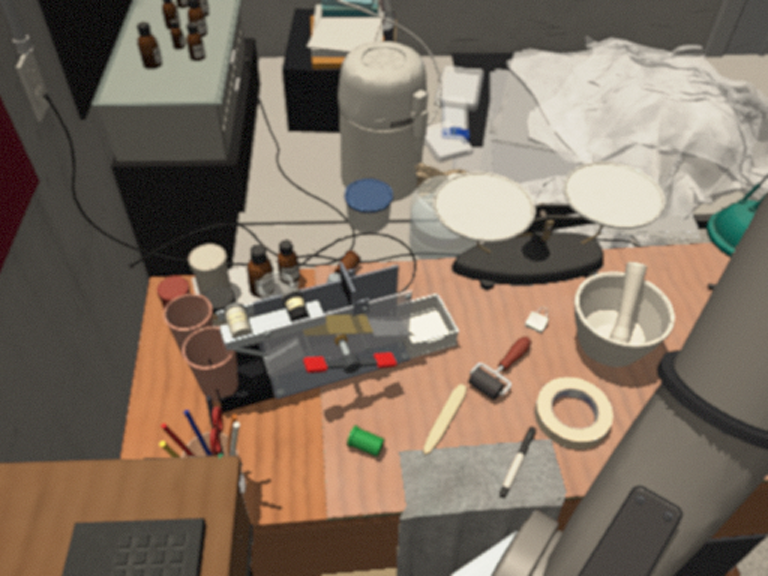

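View pics/top0.png

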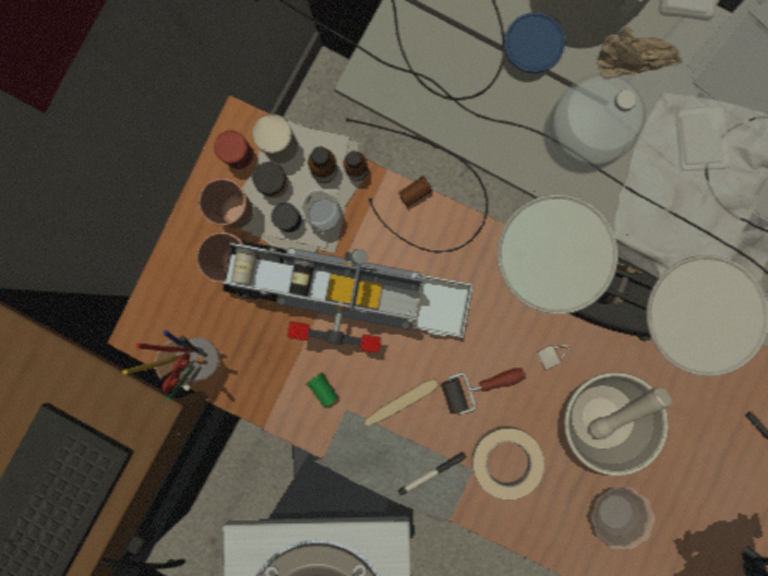

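The white can is at top view (242,266), the outer place. The black can is at (300,277), the inner one. The white tray is on the right at (445,305), and the black tray is on the left, under the infeed. The look-alikes are a green can at (322,390) and a brown one at (415,192). Next I'll measure the poses and take close crops.

```bash
cat > m.py <<'E'
from h import *
c=cam('top'); hsv=cv2.cvtColor(c['color'],cv2.COLOR_RGB2HSV)
m=((hsv[...,0]<8)|(hsv[...,0]>172))&(hsv[...,1]>190)&(hsv[...,2]>120); m=m.astype(np.uint8)
m[:, :180]=0; m[:205]=0; m[240:]=0
n,l,st,ce=cv2.connectedComponentsWithStats(m)
pads=[]
for i in range(1,n):
    if st[i,4]>30:
        u,v=ce[i]; 
        zz=np.median(c['range_z'][l==i]); 
        p=np.array([(u-c['cx'])/c['f']*zz,(v-c['cy'])/c['f']*zz,zz]); P=c['R'].T@(p-c['t'])
        print('red',ce[i],st[i],P.round(4)); pads.append(P)
s=cam('scene')
save(c,'topcrop.png',(140,150,330,250),4); save(s,'scenecrop.png',(130,165,320,285),4)
# tray right rim, infeed points
for u,v in [(242/1.5,266/1.5),(300/1.5,277/1.5),(270/1.5,272/1.5),(315/1.5,286/1.5),(445/1.5,305/1.5),(340/1.5,290/1.5),(370/1.5,297/1.5)]: print((round(u),round(v)),pt(c,u,v).round(4))
E
python3 m.py
```

```text
red [198.41860465 220.0620155 ] [192 215  14  12 129] [0.4811 0.0065 0.1159]
red [246.56603774 228.62264151] [241 224  12  10 106] [ 0.4566 -0.1033  0.0756]
(161, 177) [0.5793 0.0801 0.1645]
(200, 185) [ 0.5604 -0.0066  0.1687]
(180, 181) [0.5709 0.0434 0.139 ]
(210, 191) [ 0.5478 -0.0248  0.1392]
(297, 203) [ 0.5151 -0.2311 -0.0017]
(227, 193) [ 0.5421 -0.0592  0.099 ]
(247, 198) [ 0.5303 -0.1055  0.0792]
```

```bash
ls pics
```

```text
scene0.png
scenecrop.png
top0.png
topcrop.png
wrist0.png
```

View pics/topcrop.png

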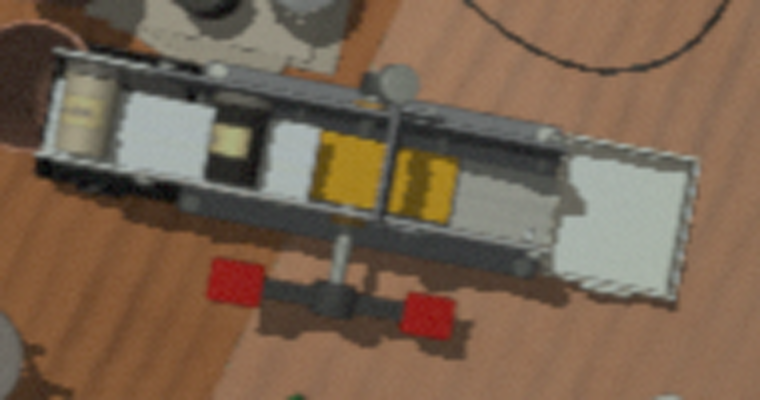

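View pics/scenecrop.png

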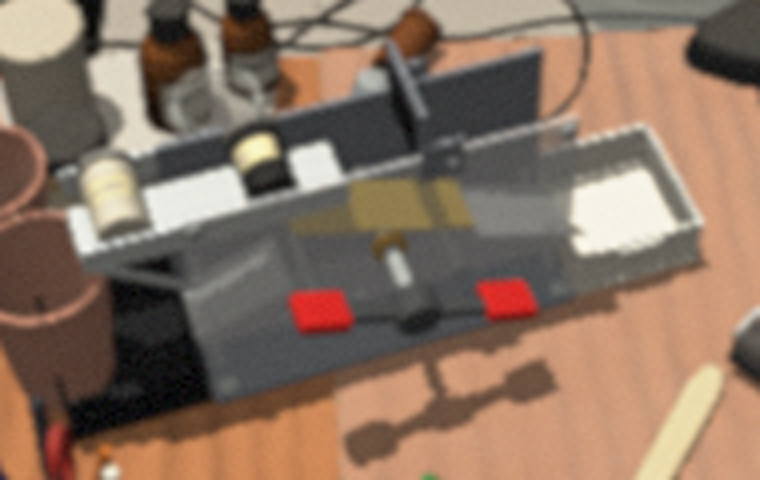

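The crop confirms the black can is inner and the white can outer. The left pad is raised (z 0.116), so the gate sends cans right, to the white tray. The plan is to press the left pad, push black, press the right pad, then push white. First I'll check heights along the path and the deltas.

```bash
cat >> h.py <<'E'
X=np.array([.976,-.2177,0]);Y=np.array([.2177,.976,0]);O=np.array([.549,-.064,0])
def so(x,y,z): return O+X*x/1e3+Y*y/1e3+np.array([0,0,z/1e3])
def tosort(P): d=np.array(P)-O; return np.array([d@X,d@Y,d[2]])*1e3
def delta(P):  # TCP target -> tool axes
    from scipy.spatial.transform import Rotation as R
    o=get_obs(); r=R.from_quat(o['tool_rot'],scalar_first=True)
    tool=r.as_matrix(); des=np.column_stack([-Y,-X,[0,0,-1]])
    print('tcp',o['eef_pos'].round(4),'sorter',tosort(o['eef_pos']).round(1),'d',(tool.T@(np.array(P)-o['eef_pos'])).round(4),'rot',R.from_matrix(tool.T@des).as_rotvec().round(4),'F',o['contact_force'].round(2),'t',o['t'],'q',o['q'].round(2))
E
python3 - <<'E'
from h import *
c=cam('top'); z=c['range_z']
v,u=np.mgrid[0:384,0:512]
p=np.stack([(u-c['cx'])/c['f']*z,(v-c['cy'])/c['f']*z,z],-1).reshape(-1,3)
W=((p-c['t'])@c['R']); W=W[(z.ravel()>0)]
a=np.array([.184,-.649]);b=np.array([.478,.008]);d=(b-a)/np.linalg.norm(b-a);L=np.linalg.norm(b-a)
s=(W[:,:2]-a)@d; n=(W[:,:2]-a)@[d[1],-d[0]]
for k in np.arange(0,.75,.05):
    q=W[(s>k)&(s<k+.05)&(abs(n)<.1)&(W[:,2]<.6)]; print(round(k,2),len(q),q[:,2].max().round(3) if len(q) else None)
# rails check: edges of channel at z .156 in sorter frame
q=W[(W[:,2]>.150)&(W[:,2]<.160)]; q=(q-O)@np.column_stack([X,Y]); q=q*1000
for lo in (80,100,120): 
    e=q[(q[:,1]>lo)&(q[:,1]<lo+20)&(abs(q[:,0])<60)]; print('rail x',np.sort(e[:,0]).round(0)[::4])
delta(so(-84,59,260)); delta(so(0,103,260))
E
```

```text
0.0 1713 0.299
0.05 1468 0.328
0.1 1308 0.101
0.15 1746 0.116
0.2 1682 0.1
0.25 1708 0.102
0.3 1515 0.03
0.35 1582 0.029
0.4 1507 0.036
0.45 1539 0.041
0.5 1509 0.042
0.55 1520 0.16
0.6 1562 0.17
0.65 1551 0.198
0.7 1614 0.174
rail x [-31. -30. -29. -28.  27.  28.  29.  30.]
rail x [-35. -33. -32. -31. -29. -28.  27.  27.  28.  30.  32.  34.]
rail x [-31. -30. -29. -28. -21. -14.  -6.   0.   7.  17.  20.  25.  29.  29.
  30.]
tcp [ 0.1838 -0.6494  0.3036] sorter [-229.  -650.8  303.6] d [-0.5556 -0.4649  0.0439] rot [2.000e-04 6.000e-04 4.952e-01] F [-0.14 -0.13  0.92] t 0.3 q [ 1.19  0.48  0.02  1.56 -0.01  1.11 -0.08]
tcp [ 0.1838 -0.6494  0.3036] sorter [-229.  -650.8  303.6] d [-0.5544 -0.5598  0.0439] rot [2.000e-04 6.000e-04 4.952e-01] F [-0.14 -0.13  0.92] t 0.3 q [ 1.19  0.48  0.02  1.56 -0.01  1.11 -0.08]
```

```bash
python3 -m creep '[[[0,0,0,-0.022,-0.03,-0.005,0],[0,0,0,-0.022,-0.03,-0.005,0],[0,0,0,-0.022,-0.03,0,0],[0,0,0,-0.022,-0.03,0,0],[0,0,0,-0.025,-0.025,0,0],[0,0,0,-0.025,-0.025,0,0],[0,0,0,-0.025,-0.025,0,0],[0,0,0,-0.025,-0.025,0,0],[0,0,0,-0.025,-0.025,0,0],[0,0,0,-0.025,-0.025,0,0]]]'; python3 -c "
from h import *
delta(so(-84,59,260))"
```

```text
t: 1.13
eef_pos: [0.3805, -0.3429, 0.3117]
tool_rot: [0.003, 0.792, -0.61, 0.0]
contact_force: [0.7, -0.8, 0.7]
gripper_width: 0.004
tcp [ 0.3805 -0.3429  0.3117] sorter [-103.8 -308.9  311.7] d [-0.3178 -0.187   0.0495] rot [ 0.0036 -0.0053  0.4779] F [ 0.69 -0.8   0.73] t 1.1333 q [ 0.73  0.21 -0.14  1.92  0.04  1.01 -0.74]
```

```bash
python3 -m creep '[[[0,0,0,-0.031,-0.018,0,0],[0,0,0,-0.031,-0.018,0,0],[0,0,0,-0.031,-0.018,0,0],[0,0,0,-0.031,-0.018,0,0],[0,0,0,-0.031,-0.018,0,0],[0,0,0,-0.031,-0.018,0,0],[0,0,0,-0.031,-0.018,0,0],[0,0,0,-0.031,-0.018,0,0],[0,0,0,-0.03,-0.018,0,0],[0,0,0.12,0,0,0,0],[0,0,0.12,0,0,0,0],[0,0,0.12,0,0,0,0],[0,0,0.12,0,0,0,0]]]'; python3 -c "
from h import *
delta(so(-84,59,260))"
```

```text
t: 2.22
eef_pos: [0.4709, -0.0054, 0.313]
tool_rot: [0.001, -0.625, 0.781, -0.004]
contact_force: [0.2, -0.2, -0.2]
gripper_width: -0.001
tcp [ 0.4709 -0.0054  0.313 ] sorter [-89.   40.1 313. ] d [-0.019  -0.0046  0.053 ] rot [-0.0076 -0.0031 -0.0021] F [ 0.23 -0.24 -0.17] t 2.2167 q [ 0.21  0.15 -0.37  2.    0.07  1.   -1.98]
```

```bash
python3 -m creep '[[[-0.007,-0.003,0,-0.009,-0.003,0.02,0],[0,0,0,-0.008,-0.002,0.03,0],[0,0,0,0,0,0.03,0],[0,0,0,0,0,0.025,0],[0,0,0,0,0,0,0]]]'; python3 -c "
from h import *
delta(so(-84,57,200))
c=cam('scene');save(c,'s1.png',(100,130,340,310),3)"
```

```text
t: 2.63
eef_pos: [0.483, 0.0113, 0.2079]
tool_rot: [0.004, -0.622, 0.783, -0.003]
contact_force: [-0.6, 0.5, 0.5]
gripper_width: 0.001
tcp [0.483  0.0113 0.2079] sorter [-80.8  59.1 207.9] d [0.0022 0.0032 0.0079] rot [-0.01    0.0023 -0.0098] F [-0.58  0.46  0.51] t 2.6333 q [ 0.16  0.31 -0.36  2.08  0.16  0.77 -2.1 ]
```

View pics/s1.png

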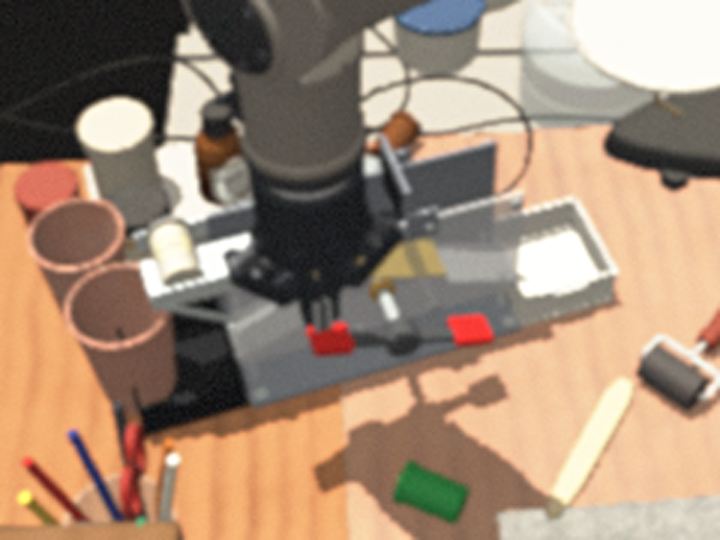

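The fingertip stands over the left pad, around (325,325). Now I'll press down.

```bash
python3 -m creep '[[[-0.01,0.002,-0.01,0.002,0.004,0.008,0],[0,0,0,0,0,0.01,0],[0,0,0,0,0,0.01,0],[0,0,0,0,0,0.01,0],[0,0,0,0,0,0.01,0]]]'; python3 -c "
from h import *
delta(so(-84,57,160))"
```

```text
t: 3.1
eef_pos: [0.4837, 0.0101, 0.165]
tool_rot: [0.005, -0.625, 0.78, -0.004]
contact_force: [0.1, -0.3, 0.5]
gripper_width: -0.002
tcp [0.4837 0.0101 0.165 ] sorter [-79.9  58.1 165. ] d [0.0012 0.0042 0.0049] rot [-0.0128  0.0034 -0.0004] F [ 0.06 -0.35  0.51] t 3.1 q [ 0.14  0.38 -0.34  2.11  0.21  0.67 -2.13]
```

```bash
python3 -m creep '[[[0,0,0,0,0.003,0.005,0],[0,0,0,0,0.002,0,0],[0,0,0,0,0,-0.03,0],[0,0,0,0,0,-0.03,0],[0,0,0,0,0,-0.03,0],[0,0,0,0,0,-0.015,0]]]'; python3 -c "
from h import *
delta(so(0,103,260))
c=cam('scene');save(c,'s2.png',(100,130,340,310),3)"
```

```text
t: 3.6
eef_pos: [0.4728, 0.0112, 0.261]
tool_rot: [-0.001, -0.626, 0.78, 0.001]
contact_force: [1.1, 0.5, 0.1]
gripper_width: -0.002
tcp [0.4728 0.0112 0.261 ] sorter [-90.7  56.8 261. ] d [-0.0461 -0.0908  0.0007] rot [ 0.0028 -0.0002  0.0009] F [1.11 0.47 0.15] t 3.6 q [ 0.19  0.22 -0.39  2.05  0.11  0.89 -2.05]
```

View pics/s2.png

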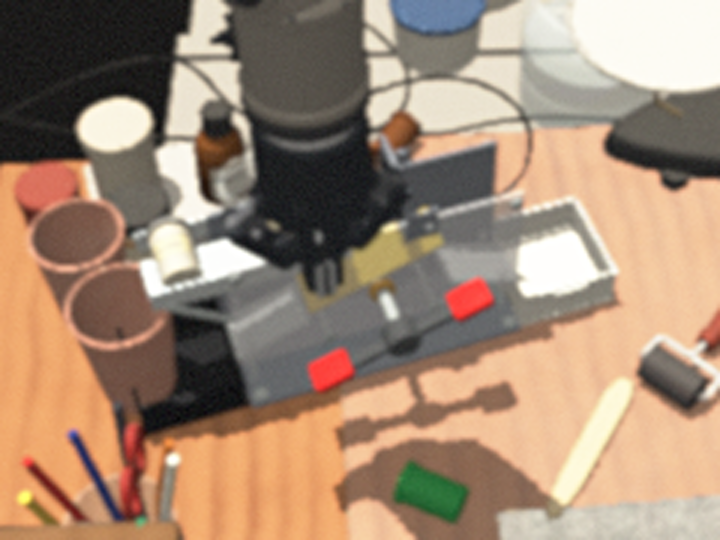

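The gate has rocked: the left pad is low at (330,370) and the right one is raised at (470,298). Next I'll move above the gap between the cans.

```bash
python3 -m creep '[[[0,0,0,-0.01,-0.02,-0.015,0],[0,0,0,-0.012,-0.02,0,0],[0,0,0,-0.012,-0.02,0,0],[0,0,0,-0.012,-0.02,0,0],[0,0,0,0,-0.01,0,0],[0,0,0,0,0,0,0]]]'; python3 -c "
from h import *
delta(so(0,103,223))"
```

```text
t: 4.15
eef_pos: [0.5734, 0.0365, 0.2799]
tool_rot: [0.001, -0.625, 0.781, -0.002]
contact_force: [0.3, -0.2, -0.2]
gripper_width: -0.002
tcp [0.5734 0.0365 0.2799] sorter [  1.9 103.4 279.9] d [0.0003 0.0021 0.0569] rot [-0.0042 -0.0016 -0.001 ] F [ 0.3  -0.21 -0.19] t 4.15 q [ 0.12  0.36 -0.37  1.81  0.16  1.   -2.1 ]
```

```bash
python3 -m creep '[[[-0.004,-0.002,0,0,0.004,0.02,0],[0,0,0,0,0.002,0.018,0],[0,0,0,0,0.002,0.015,0],[0,0,0,0,0,0,0]]]'; python3 -c "
from h import *
delta(so(0,30,221))"
```

```text
t: 4.48
eef_pos: [0.5627, 0.0367, 0.2245]
tool_rot: [-0.001, -0.625, 0.781, 0.0]
contact_force: [-2.6, -0.1, -0.0]
gripper_width: -0.002
tcp [0.5627 0.0367 0.2245] sorter [ -8.5 101.2 224.5] d [ 0.0712 -0.0087  0.0035] rot [ 0.0013 -0.0008 -0.0021] F [-2.56 -0.11 -0.03] t 4.4833 q [ 0.11  0.41 -0.36  1.88  0.18  0.88 -2.13]
```

```bash
python3 -m creep '[[[0,0,0,0,-0.006,0.003,0],[0,0,0,0.008,-0.002,0,0],[0,0,0,0.008,0,0,0],[0,0,0,0.008,0,0,0]]]'; python3 -c "
from h import *
delta(so(0,44,221))
c=cam('scene');save(c,'s3.png',(100,130,340,310),3)"
```

```text
t: 4.82
eef_pos: [0.5646, 0.0106, 0.2228]
tool_rot: [-0.001, -0.626, 0.78, 0.0]
contact_force: [0.1, 0.7, 1.0]
gripper_width: -0.004
tcp [0.5646 0.0106 0.2228] sorter [ -1.   76.2 222.8] d [ 0.0322 -0.001   0.0018] rot [ 0.0013 -0.0003  0.0003] F [0.1  0.69 1.  ] t 4.8167 q [ 0.15  0.41 -0.35  1.88  0.18  0.88 -2.08]
```

View pics/s3.png

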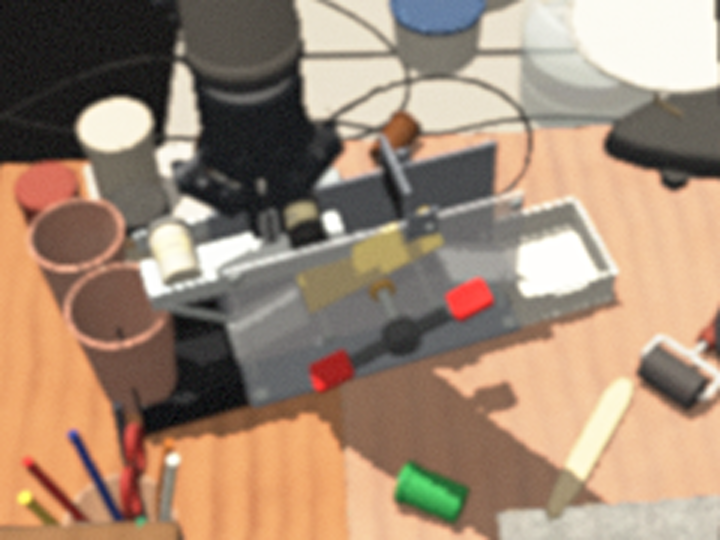

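The black can, near (303,222), is moving ahead of the finger. I'll keep pushing it.

```bash
python3 -m creep '[[[0,0,0,0.008,0,0.001,0],[0,0,0,0.008,0,0,0],[0,0,0,0.008,0,0,0],[0,0,0,0.008,0,0,0],[0,0,0,0,0,0,0]]]'; python3 -c "
from h import *
delta(so(0,44,221))
c=cam('scene');save(c,'s4.png',(100,130,340,310),3)"
```

```text
t: 5.28
eef_pos: [0.5567, -0.0293, 0.2236]
tool_rot: [-0.001, -0.623, 0.782, -0.002]
contact_force: [0.4, -0.2, -0.5]
gripper_width: -0.002
tcp [ 0.5567 -0.0293  0.2236] sorter [  0.   35.6 223.6] d [-0.0085  0.0001  0.0025] rot [-0.0017 -0.0029 -0.0062] F [ 0.37 -0.23 -0.49] t 5.2833 q [ 0.21  0.4  -0.34  1.9   0.18  0.87 -2.01]
```

View pics/s4.png

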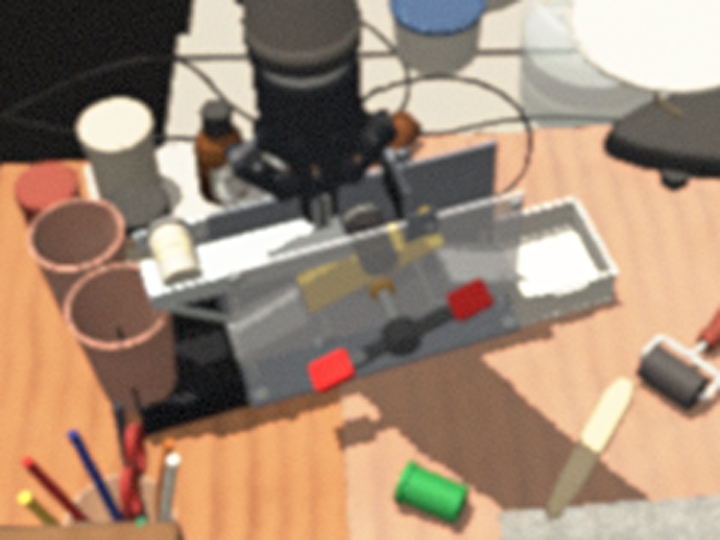

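```bash
python3 -m creep '[[[0,0,0,-0.008,0,-0.01,0],[0,0,0,-0.004,0,-0.02,0],[0,0,0,0,0,-0.03,0],[0,0,0,0,0,-0.02,0]]]'; python3 -c "
from h import *
delta(so(-86,-57,200))
c=cam('scene');save(c,'s5.png',(100,130,340,310),3)"
```

```text
t: 5.67
eef_pos: [0.5573, -0.0134, 0.3029]
tool_rot: [-0.004, -0.624, 0.781, 0.003]
contact_force: [0.4, -0.2, 0.2]
gripper_width: 0.003
tcp [ 0.5573 -0.0134  0.3029] sorter [ -2.9  51.2 302.9] d [0.1082 0.0817 0.104 ] rot [ 0.009  -0.0029 -0.0038] F [ 0.37 -0.19  0.18] t 5.6667 q [ 0.21  0.31 -0.37  1.82  0.13  1.04 -2.  ]
```

View pics/s5.png

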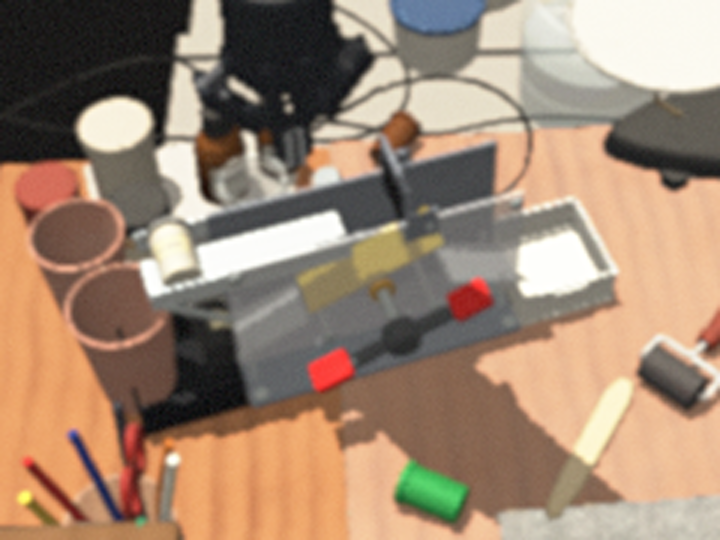

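The black can has run left into the tray; its label shows near (228,312). Next is the raised right pad.

```bash
python3 -m creep '[[[0,0,0,0.01,0.02,0,0],[0,0,0,0.015,0.02,0,0],[0,0,0,0.02,0.018,0,0],[0,0,0,0.02,0.015,0.01,0],[0,0,0,0.02,0.005,0.02,0],[0,0,0,0.015,0,0.02,0],[0,0,0,0.004,0,0.02,0],[0,0,0,0,0,0,0]]]'; python3 -c "
from h import *
delta(so(-86,-57,200))"
```

```text
t: 6.38
eef_pos: [0.4626, -0.0882, 0.2443]
tool_rot: [0.007, -0.63, 0.776, -0.004]
contact_force: [0.0, 0.4, 0.2]
gripper_width: -0.002
tcp [ 0.4626 -0.0882  0.2443] sorter [-79.1 -42.4 244.3] d [0.0148 0.0077 0.0441] rot [-0.0145  0.0055  0.0126] F [0.02 0.41 0.17] t 6.3833 q [ 0.35  0.23 -0.33  2.08  0.1   0.83 -1.82]
```

```bash
python3 -m creep '[[[-0.014,0.005,0.012,0.01,0.006,0.015,0],[0,0,0,0.005,0.003,0.01,0],[0,0,0,0,0,0.005,0],[0,0,0,0,0,0,0]]]'; python3 -c "
from h import *
delta(so(-86,-57,161))
c=cam('scene');save(c,'s6.png',(100,130,340,310),3)"
```

```text
t: 6.72
eef_pos: [0.4524, -0.0988, 0.2146]
tool_rot: [0.001, -0.627, 0.779, -0.0]
contact_force: [1.0, -0.8, -0.6]
gripper_width: 0.001
tcp [ 0.4524 -0.0988  0.2146] sorter [-86.7 -55.  214.6] d [ 0.0021 -0.0006  0.0536] rot [-0.0025  0.0017  0.0038] F [ 0.96 -0.77 -0.59] t 6.7167 q [ 0.36  0.27 -0.32  2.12  0.12  0.77 -1.82]
```

View pics/s6.png

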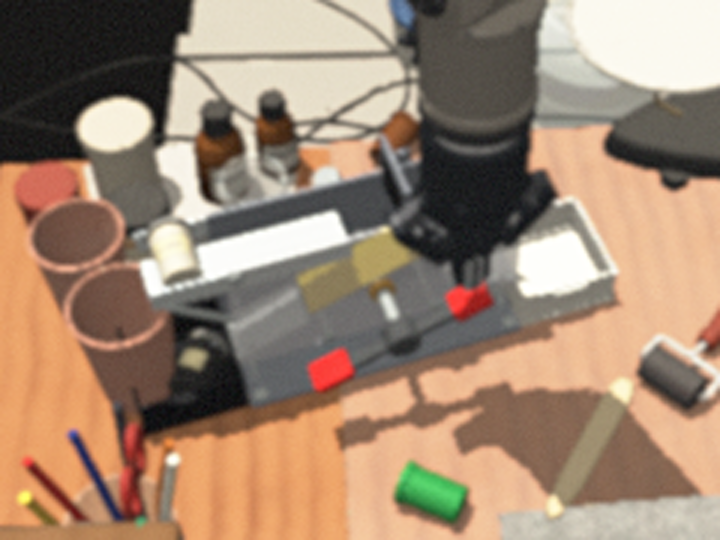

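The black can lies in the black tray at (200,360), and the finger is over the right pad at (472,285). I'll press it.

```bash
python3 -m creep '[[[0,0,0,0.002,0,0.014,0],[0,0,0,0,0.001,0.01,0],[0,0,0,0,0.001,0.01,0],[0,0,0,0,0.001,0.01,0],[0,0,0,0,0.001,0.008,0],[0,0,0,0,0,0,0],[0,0,0,0,0,-0.03,0],[0,0,0,0,0,-0.03,0],[0,0,0,0,0,-0.03,0],[0,0,0,0,0,-0.03,0]]]'; python3 -c "
from h import *
delta(so(0,186,300))
c=cam('scene');save(c,'s7.png',(100,130,340,310),3)"
```

```text
t: 7.6
eef_pos: [0.4475, -0.0962, 0.2808]
tool_rot: [-0.0, -0.629, 0.777, 0.004]
contact_force: [1.0, -0.2, -0.4]
gripper_width: -0.001
tcp [ 0.4475 -0.0962  0.2808] sorter [-92.1 -53.6 280.8] d [-0.2387 -0.0943 -0.0188] rot [0.0063 0.0043 0.0098] F [ 1.03 -0.24 -0.36] t 7.6 q [ 0.39  0.17 -0.34  2.06  0.06  0.93 -1.77]
```

View pics/s7.png

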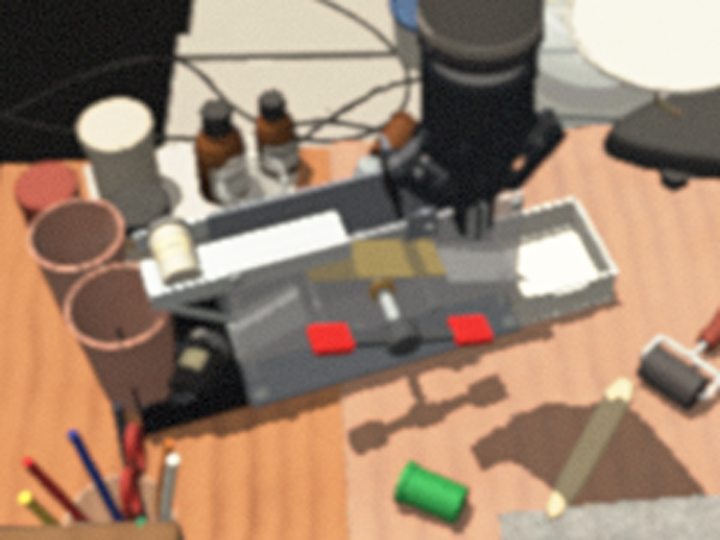

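The gate is back to its first position. Before reaching behind the white can I'll check the pots beside the infeed end.

Run:
```python
from h import *
c=cam('top'); z=c['range_z']; save(c,'t7.png',(110,100,280,230),4)
v,u=np.mgrid[0:384,0:512]
p=np.stack([(u-c['cx'])/c['f']*z,(v-c['cy'])/c['f']*z,z],-1).reshape(-1,3)
W=((p-c['t'])@c['R']); W=W[(z.ravel()>0)]
S=(W-O); S=np.column_stack([S@X,S@Y,W[:,2]])*1000
for y0 in range(120,290,10):
    print(y0,[int(max([0]+list(S[(S[:,1]>=y0)&(S[:,1]<y0+10)&(S[:,0]>=x0)&(S[:,0]<x0+20),2]))) for x0 in range(-120,160,20)])
delta(so(0,186,300))
```

```text
120 [0, 0, 0, 41, 156, 142, 142, 157, 39, 55, 54, 56, 2, 3]
130 [0, 0, 0, 41, 166, 171, 169, 175, 41, 51, 57, 55, 43, 55]
140 [0, 0, 0, 39, 171, 173, 174, 171, 40, 3, 52, 52, 55, 56]
150 [0, 0, 1, 41, 171, 171, 174, 172, 41, 3, 1, 2, 55, 55]
160 [0, 0, 0, 40, 162, 163, 166, 164, 42, 3, 3, 2, 53, 54]
170 [0, 0, 0, 39, 156, 140, 141, 157, 105, 2, 101, 101, 54, 56]
180 [0, 0, 0, 44, 106, 0, 0, 60, 105, 100, 100, 101, 99, 53]
190 [0, 0, 0, 41, 107, 37, 41, 49, 107, 102, 0, 41, 102, 2]
200 [165, 0, 0, 40, 108, 41, 39, 68, 107, 99, 0, 3, 102, 3]
210 [0, 1, 0, 0, 108, 97, 5, 105, 107, 67, 1, 4, 102, 0]
220 [0, 0, 0, 0, 107, 108, 96, 108, 100, 99, 2, 15, 103, 0]
230 [0, 0, 0, 0, 0, 107, 109, 105, 0, 101, 19, 99, 101, 0]
240 [146, 0, 0, 0, 0, 0, 0, 0, 0, 100, 102, 102, 98, 0]
250 [0, 0, 0, 0, 0, 0, 0, 0, 0, 0, 103, 99, 0, 0]
260 [0, 0, 0, 0, 0, 0, 0, 0, 0, 0, 0, 0, 0, 0]
270 [0, 0, 0, 0, 0, 0, 0, 0, 0, 0, 0, 0, 0, 0]
280 [0, 0, 0, 0, 0, 0, 0, 0, 0, 0, 0, 0, 0, 0]
tcp [ 0.4504 -0.0966  0.2843] sorter [-89.1 -53.2 284.3] d [-0.2385 -0.0914 -0.0143] rot [-0.0038  0.0043  0.0093] F [ 0.33 -0.1   0.68] t 7.7 q [ 0.39  0.17 -0.34  2.05  0.06  0.93 -1.77]
```

View pics/t7.png

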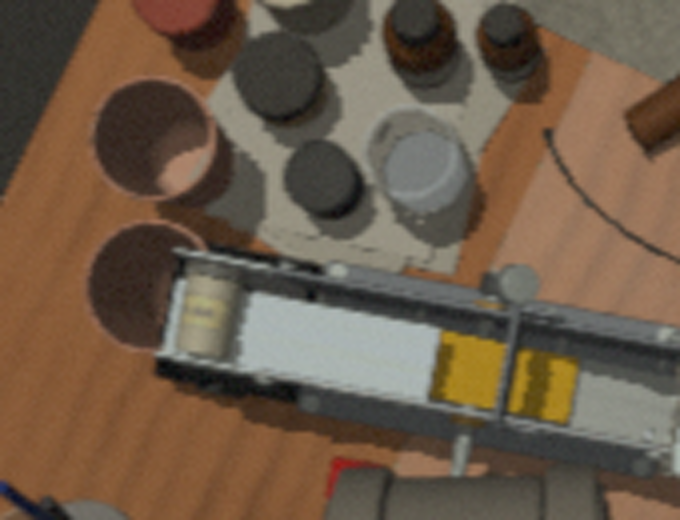

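The pot rims are at 0.108 m, well below the fingertip. I'll move to behind the white can.

```bash
python3 -m creep '[[[0,0,0.009,-0.02,-0.005,-0.01,0],[0,0,0,-0.025,-0.01,0,0],[0,0,0,-0.028,-0.01,0,0],[0,0,0,-0.028,-0.012,0,0],[0,0,0,-0.028,-0.012,0,0],[0,0,0,-0.028,-0.012,0,0],[0,0,0,-0.026,-0.01,0,0],[0,0,0,-0.02,-0.008,0,0],[0,0,0,-0.015,-0.004,0,0],[0,0,0,0,0,0,0],[0,0,0,0,0,0,0]]]'; python3 -c "
from h import *
delta(so(0,190,221))"
```

```text
t: 8.62
eef_pos: [0.5834, 0.1067, 0.2931]
tool_rot: [0.003, -0.623, 0.782, -0.0]
contact_force: [0.9, -1.0, -0.0]
gripper_width: -0.0
tcp [0.5834 0.1067 0.2931] sorter [ -3.6 174.1 293.1] d [-0.0157 -0.0033  0.0722] rot [-0.0038  0.0037 -0.005 ] F [ 0.9  -0.96 -0.04] t 8.6167 q [ 0.04  0.38 -0.42  1.75  0.18  1.04 -2.24]
```

```bash
python3 -m creep '[[[0,0,0,-0.01,0,0,0],[0,0,0,-0.006,0,0,0],[-0.004,0.003,-0.004,0,0,0.02,0],[0,0,0,0,0,0.02,0],[0,0,0,0,0,0,0]]]'; python3 -c "
from h import *
delta(so(0,190,221))"
```

```text
t: 9.03
eef_pos: [0.5865, 0.121, 0.2526]
tool_rot: [0.0, -0.624, 0.782, -0.001]
contact_force: [-0.1, -0.7, -0.8]
gripper_width: 0.001
tcp [0.5865 0.121  0.2526] sorter [ -3.6 188.8 252.6] d [-0.0013 -0.0036  0.0316] rot [-0.0014 -0.0007 -0.0047] F [-0.07 -0.66 -0.8 ] t 9.0333 q [ 0.01  0.44 -0.41  1.77  0.21  0.97 -2.28]
```

```bash
python3 -m creep '[[[0,0,-0.004,-0.002,0,0.015,0],[0,0,0,0,0,0.013,0],[0,0,0,0,-0.003,0.003,0],[0,0,0,0,0,0,0]]]'; python3 -c "
from h import *
delta(so(0,44,222))
c=cam('scene');save(c,'s8.png',(100,130,340,310),3)"
```

```text
t: 9.37
eef_pos: [0.5903, 0.1206, 0.2223]
tool_rot: [0.0, -0.624, 0.781, -0.002]
contact_force: [-0.1, -0.1, -0.5]
gripper_width: 0.002
tcp [0.5903 0.1206 0.2223] sorter [2.000e-01 1.892e+02 2.223e+02] d [ 0.1452 -0.0004  0.0006] rot [-0.0026 -0.0017 -0.0035] F [-0.14 -0.12 -0.5 ] t 9.3667 q [-0.    0.48 -0.4   1.79  0.23  0.92 -2.3 ]
```

View pics/s8.png

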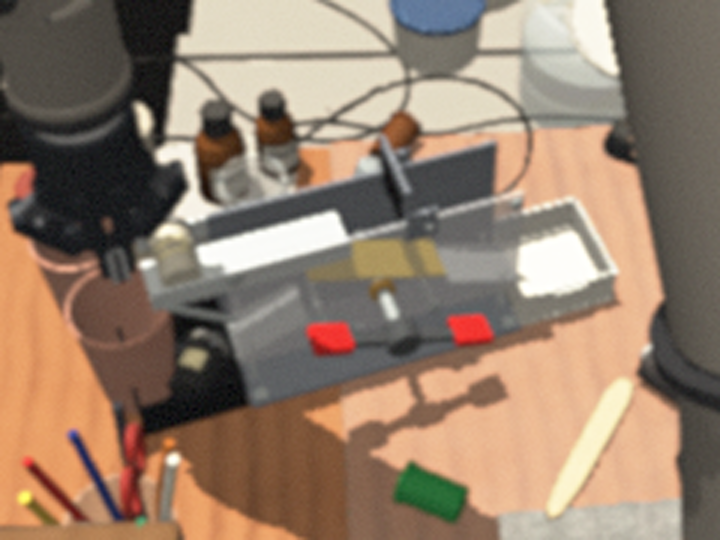

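The finger is outside the white can and in line with the channel. I'll push.

```bash
python3 -m creep '[[[-0.002,0,-0.003,0.006,0,0,0],[0,0,0,0.008,0,0,0],[0,0,0,0.008,0,0,0],[0,0,0,0.008,0,0,0],[0,0,0,0.008,0,0,0],[0,0,0,0.008,0,0,0]]]'; python3 -c "
from h import *
delta(so(0,44,222))"
```

```text
t: 9.92
eef_pos: [0.5814, 0.0738, 0.2272]
tool_rot: [0.003, -0.626, 0.78, -0.002]
contact_force: [-0.4, 0.5, -0.1]
gripper_width: 0.002
tcp [0.5814 0.0738 0.2272] sorter [  1.6 141.5 227.2] d [0.0976 0.0017 0.0049] rot [-0.007   0.0028  0.0011] F [-0.44  0.5  -0.1 ] t 9.9167 q [ 0.08  0.44 -0.4   1.83  0.22  0.9  -2.21]
```

```bash
python3 -m creep '[[[-0.005,0.002,0,0.006,0.001,0.004,0],[0,0,0,0.007,0,0.002,0],[0,0,0,0.007,0,0.001,0],[0,0,0,0.007,0,0.001,0]]]'; python3 -c "
from h import *
delta(so(0,44,222))
c=cam('scene');save(c,'s9.png',(100,130,340,310),3)"
```

```text
t: 10.25
eef_pos: [0.5741, 0.0438, 0.2193]
tool_rot: [0.001, -0.625, 0.78, -0.001]
contact_force: [0.2, 1.0, 0.5]
gripper_width: 0.002
tcp [0.5741 0.0438 0.2193] sorter [  1.  110.6 219.3] d [ 0.0666  0.001  -0.0027] rot [-0.0032  0.0009 -0.0007] F [0.23 1.   0.46] t 10.25 q [ 0.12  0.44 -0.4   1.86  0.21  0.88 -2.16]
```

View pics/s9.png

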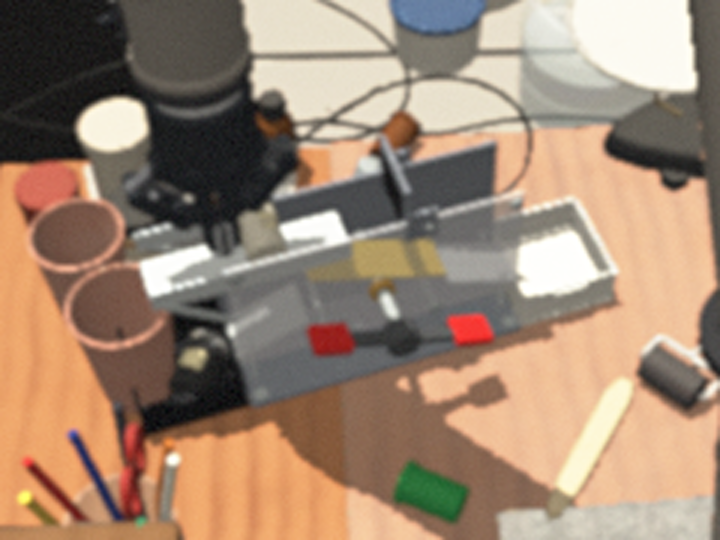

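The white can at (262,232) is rolling ahead of the finger, with the gate still set to the right. I'll continue.

```bash
python3 -m creep '[[[-0.003,0,0,0.008,0.001,-0.003,0],[0,0,0,0.008,0,0,0],[0,0,0,0.008,0,0,0],[0,0,0,0.008,0,0,0]]]'; python3 -c "
from h import *
delta(so(0,42,222))"
```

```text
t: 10.63
eef_pos: [0.5649, 0.0094, 0.222]
tool_rot: [-0.0, -0.625, 0.78, 0.001]
contact_force: [0.1, 1.2, 1.8]
gripper_width: 0.006
tcp [0.5649 0.0094 0.222 ] sorter [ -0.4  75.1 222. ] d [ 0.0331 -0.0005 -0.    ] rot [ 0.0014  0.0002 -0.0005] F [0.11 1.16 1.84] t 10.6333 q [ 0.18  0.42 -0.39  1.88  0.2   0.88 -2.1 ]
```

Next I'll use the same four rows that dropped the first can.

```bash
python3 -m creep '[[[0,0,0,0.008,0,0.001,0],[0,0,0,0.008,0,0,0],[0,0,0,0.008,0,0,0],[0,0,0,0.007,0,0,0],[0,0,0,0,0,0,0]]]'; python3 -c "
from h import *
delta(so(0,44,221))
c=cam('scene');save(c,'s10.png',(100,130,340,310),3)"
```

```text
t: 11.05
eef_pos: [0.5567, -0.0271, 0.2208]
tool_rot: [-0.001, -0.624, 0.781, 0.0]
contact_force: [0.1, -1.1, -0.8]
gripper_width: 0.001
tcp [ 0.5567 -0.0271  0.2208] sorter [ -0.5  37.7 220.8] d [-0.0063 -0.0005 -0.0002] rot [ 0.0018 -0.0016 -0.0034] F [ 0.07 -1.1  -0.77] t 11.05 q [ 0.24  0.41 -0.38  1.9   0.2   0.87 -2.03]
```

View pics/s10.png

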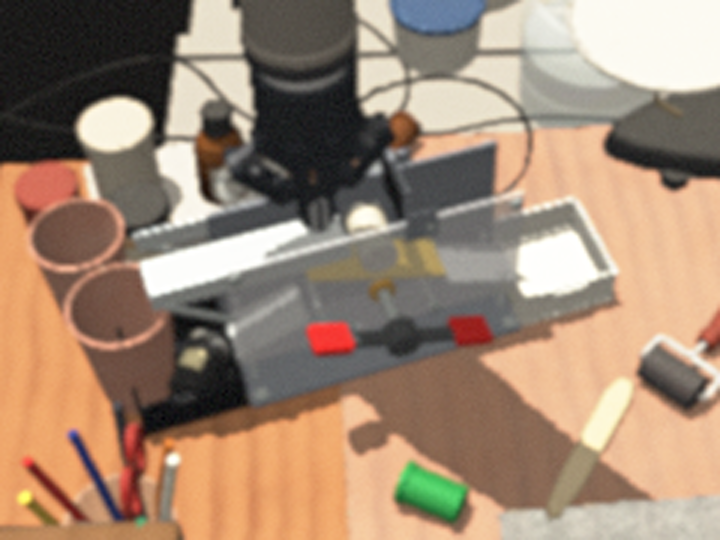

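The white can is in the throat and dropping, at (370,215). I'll back off and rise.

```bash
python3 -m creep '[[[0,0,0,-0.008,0,-0.01,0],[0,0,0,-0.004,0,-0.02,0],[0,0,0,0,0,-0.03,0],[0,0,0,0,0,-0.03,0],[0,0,0,0,0,-0.02,0],[0,0,0,0,0,0,0],[0,0,0,0,0,0,0],[0,0,0,0,0,0,0],[0,0,0,0,0,0,0],[0,0,0,0,0,0,0],[0,0,0,0,0,0,0],[0,0,0,0,0,0,0],[0,0,0,0,0,0,0],[0,0,0,0,0,0,0],[0,0,0,0,0,0,0],[0,0,0,0,0,0,0],[0,0,0,0,0,0,0],[0,0,0,0,0,0,0],[0,0,0,0,0,0,0],[0,0,0,0,0,0,0]]]'; python3 -c "
from h import *
c=cam('scene');save(c,'s11.png',(100,130,340,310),3)
c=cam('top');save(c,'t11.png',(120,130,340,260),3)"
```

```text
t: 12.77
eef_pos: [0.5573, -0.0062, 0.333]
tool_rot: [-0.005, -0.627, 0.779, 0.005]
contact_force: [0.4, -0.2, -1.2]
gripper_width: 0.001
```

View pics/s11.png

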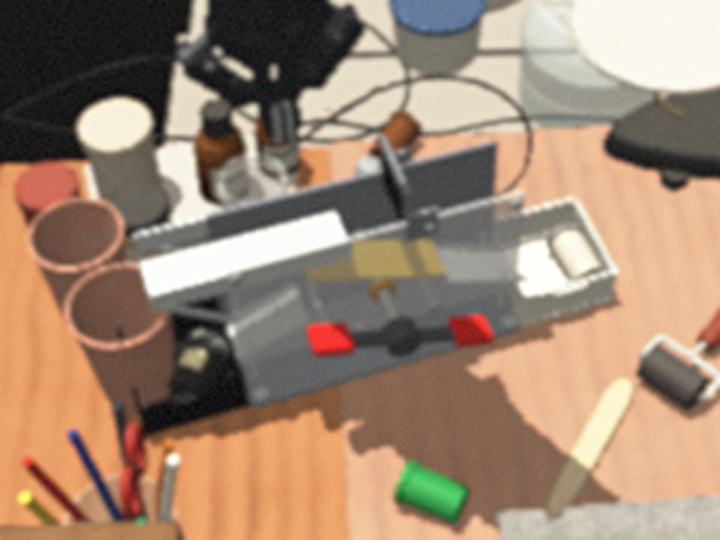

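View pics/t11.png

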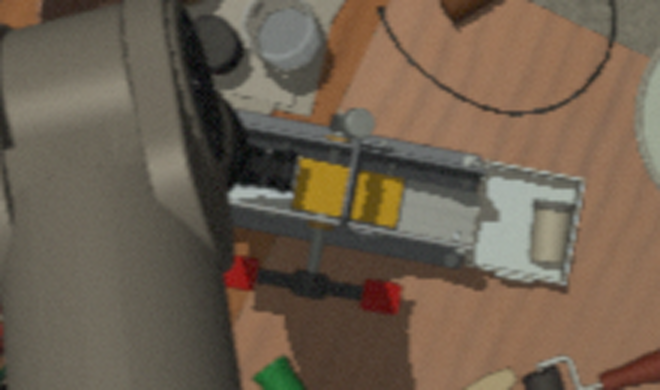

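Both cans are in their trays: white at (575,252) and black at (200,362). One measured check remains, for tray bounds, height and settling.

```bash
python3 - <<'E'
from h import *
c=cam('scene')
for n,u,v in [('black label',164,249),('black',168,245),('black',164,256),('white mid',100+575/3,130+252/3),('tray floor white',100+530/3,130+285/3)]:
    print(n,pt(c,u,v).round(4),tosort(pt(c,u,v)).round(0))
t=cam('top'); 
for u,v in [(120+550/3,130+235/3),(120+482/3,130+165/3),(120+583/3,130+182/3),(120+568/3,130+283/3)]: print(tosort(pt(t,u,v)).round(0))
save(c,'s12.png',(140,220,200,290),8)
import time
E
python3 -m creep '[[[0,0,0,0,0,0,0],[0,0,0,0,0,0,0],[0,0,0,0,0,0,0]]]'
python3 - <<'E'
from h import *
c=cam('scene')
a=cv2.imread('pics/s11.png'); save(c,'s13.png',(100,130,340,310),3); b=cv2.imread('pics/s13.png')
d=cv2.absdiff(a,b); print(d[300:420,150:240].mean(),d[210:300,510:620].mean(), d[450:,400:600].mean())
E
```

```text
black label [0.5708 0.084  0.0357] [-11. 149.  36.]
black [0.578  0.0702 0.0333] [ -1. 137.  33.]
black [0.5573 0.0914 0.0286] [-26. 153.  29.]
white mid [ 0.4984 -0.2441  0.0318] [ -10. -187.   32.]
tray floor white [ 0.5059 -0.2037  0.0045] [ -12. -146.    5.]
[  -7. -187.   33.]
[  33. -117.  156.]
[  42. -205.   37.]
[ -44. -213.   -2.]
t: 13.22
eef_pos: [0.5573, -0.0061, 0.3331]
tool_rot: [-0.005, -0.627, 0.779, 0.005]
contact_force: [0.8, 0.3, 0.2]
gripper_width: -0.004
2.334753086419753 1.0728956228956228 1.4679444444444445
```

View pics/s12.png

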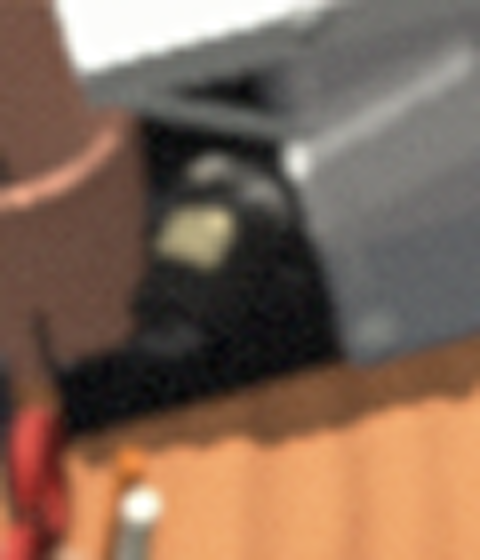

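```bash
python3 -c "
from station import hand_in; print(hand_in())"
```

```text
the job is handed in; nothing more can be done
None
```

Both cans are in the trays of their own colour, and I handed the job in at about 13 s of the 56 s allowed. No verdict was reported.

**What I did:** I pressed the left pad so the gate ran left, then pushed the inner (black) can into the throat. It ran down to the black tray. I then pressed the right pad to rock the gate back and pushed the outer (white) can, which ran right into the white tray.

**What the last checks showed:**
- **White can:** it lies in the white tray with its top at z of about 32 mm, near y = -187 mm of the sorter. By the corner points I read, the tray runs from roughly y = -110 to -210 mm.
- **Black can:** it lies in the black tray with its top at about 36 mm, near y = 137 to 153 mm. I could not outline the dark tray under the infeed, so I placed it by symmetry with the white one.
- **Settling:** scene pictures about 0.4 s apart show the white can's area changing no more than the camera noise. The black can's area changed slightly more.
- **Robot and other things:** the fingers were clear at the end, with force readings under about 1 N. I saw no sign that the bottle, roller or clip had moved, but I did not measure them.

**Disagreements:** on both pushes the finger went several mm past the stop I intended. It had backed away before either can showed up in a tray. I saw no contact after the drop.

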